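Fit the splined thumbturn into the lock hub and hold it down

ROBOT

A 7-joint arm with a two-finger parallel gripper is mounted at the origin on the work surface. World frame = base frame: x ahead of the robot, y to its left, z up, the work surface at z = 0. Lengths are in m, angles in rad, forces in N, time in s.
With the tool pointing down it reaches from about 0.425 to 1.025 m from the base axis. Payload 3.6 kg.
Tool frame: the origin (TCP) lies at the centre of the arm's flange, where the gripper is bolted on; the fingertips stand 173 mm ahead of it and the grasp point (between the pads) lies r.tcp_to_grasp ahead of it (r.tcp_to_grasp is the distance from the TCP to the grasp point, in m); z points along the fingers, y is the line along which they close (so a half turn about z gives the same grasp; the last joint's range is limited). The gripper opens to 85 mm and grips with 20 to 120 N. Pads are 22 mm wide; open, the fingers measure 114 mm over their backs; the gripper's body (76 mm by 85 mm) begins 54 mm behind the grasp point. The pads swing forward as they close: fully open they stand 13 mm farther back than shut.
Start: joints at [1.022, 0.591, 0.048, 1.609, -0.033, 0.943, -0.034], TCP at [0.318, -0.651, 0.405] pointing down, gripper open.
Joint ranges: [-2.69, 2.69], [-0.47, 2.24], [-1.27, 1.36], [0.19, 2.51], [-1.53, 4.68], [0.08, 2.07], [-3.09, 3.09]. Speed limits (rad/s): [2.57, 2.57, 3.14, 3.14, 3.14, 3.14, 3.14].

INTERFACE

Orientations are given as a rotation vector (axis times angle).
In Python, from bench import r gives the robot as it stands. The module is installed in compiled form; this text tells all that it offers.
- The arm moves only by the shell command python3 -m jog 'ROWS' [FORCE]. ROWS is JSON, a list of rows, each an object of numbers: "tx", "ty", "tz": the shift along the tool's x, y, z in cm; "wx", "wy", "wz": the turn, a rotation vector about the tool's x, y, z in rad; "gripper": the closure in counts, from 0 (fully open) to 255 (shut). A call has 1 to 12 rows; each row is the pose to reach, as a shift and turn from the pose commanded when the call began, along the tool's axes at that moment; what a row does not reach only later rows make up. A row lasts 1/8 s, in which the tool goes at most 62.5 mm and 10.7 degrees, less where a joint would pass 70% of its speed; a pose out of reach is approached as far as the arm can. A call with a gripper value outside its range is refused whole. The fingers move at their own pace and stop on an object; FORCE is the grip in N (left out, the last holds). Time passes only in rows, so rows that repeat a pose let the fingers close. It gives the time, the measured TCP pose, the force, the opening and the grip force at its end, in the units of the state.
- r.get_obs(): the state, without advancing time (a new reading comes with each control period).
- r.snapshot(name): name is "side" or "top" or "wrist"; returns (picture, depth): 384x512x3 uint8, red, green, blue; 384x512 float32, m along the optical axis (not along the pixel's ray), 0 where there is no reading.
- r.camera_info(name): a dict with "mtx" (3x3 intrinsics, pixels), "camera_from_world" (4x4, takes a point from world to camera coordinates); the wrist camera has in their place "tool_from_camera" (4x4, takes a point from camera to tool coordinates, whose origin is the TCP and whose axes are the flange's). Camera axes: x right, y down, z forward; pixel columns grow to the right and rows downward; lengths in m; the calibration is good to about 2 mm. A picture is of the moment at which its call begins: read the wrist's pose just before it. camera_info takes no time and is no camera call.
- r.close_job(): hands the job in; it is judged then, once.
The state is a dict: "clock": time; "joints": joint angles; "joint_velocities": joint speeds; "tau": joint torques, N m; "eef_pos": TCP position; "orientation": TCP orientation; "wrist_force": force on the tool from outside, world axes, zero at the start; "moment": the same for the moment, N m; "width": finger opening in m; "grip_force": force on a finger pad.
Only numpy, scipy, OpenCV 4.12 (cv2) and the standard library are available. Lean on these libraries where they do the work, as an engineer would, in place of code of your own. Each camera call takes 0.05 s, during which the arm holds its last target. There are 200 camera calls.

TASK

Two loose brass thumbturns stand in the dark wooden block. First put the short one back among its own kind: into the empty hole of the red sample strip, upright and resting flat on its rose. Then fit the long one into the lock: turn it until its splines mesh with the cross-shaped hub, slide it fully home against the spring until its rose is flush on the hub, and finish while still holding it pressed down there with the gripper (do not let go); leave the padlock, the carton and the screwdriver where they are.

Things in the scene. Friction and masses are not known exactly. Their poses are not given: they have to be found in the camera images.
- short_turn: short thumbturn (loose, brass, 0.09 kg). Origin: centre of the underside of its round rose (40 mm across, 4 mm thick, resting on the block). Above: neck 13 mm across, then a flat grip 26 mm long (its x), 12 mm thick (its y), 14 to 42 mm above the origin. Below: stem with cross splines 24 mm across (ribs 6 mm thick along x and y) 12 mm long, then a round tapered 9 mm pilot, 10 mm long
- long_turn: long thumbturn (loose, brass, 0.12 kg). Origin: centre of the underside of its 40 mm rose (4 mm thick). Above: neck, then flat grip 46 mm long (its x), 12 mm thick (its y), 14 to 42 mm above the origin. Below: cross splines 24 mm across, ribs 6 mm thick along its x and y, 18 mm long, rounded at the lower end, then a tapering 9 mm pilot, 10 mm long; fits the same after a quarter turn
- stand: dark wooden block (fixed), 60 x 150 x 40 mm, origin at the centre of its underside, long side along its y. Two round holes 29 mm across in its top, 42.5 mm either side of the middle along y; the thumbturns stand in them stem down, either one in either hole, at any angle, and lift straight out
- short_row_hole (a point): mouth centre of the empty hole in the RED sample strip (fixed, 60 x 210 x 36 mm, long side along y; a fixed short sample stands 70 mm either side of the hole, grip along x, top 42 mm above the strip). z up. Hole 29 mm across, 32 mm deep: a thumbturn drops in at any yaw and rests on its rose, origin at this point
- long_row_hole (a point): the same in the GREEN sample strip, which carries long samples; this hole stays empty. The two strips may lie in either order
- lock: lock on its jig (fixed): light wooden base 120 x 100 mm with a steel lock case on it, 45 mm high in all; origin at the centre of its underside. The brass hub is in the middle of its top
- hub_mouth (a point): mouth centre of the brass hub, on its face 48 mm above the table. z up; x, y along the arms of its cross opening (27 mm end to end, arms 8.5 mm wide). Its angle varies; it turns, but stiffly (0.15 N m). Unmeshed, the pilot enters and the splines land on the face, rose 18 mm too high; meshed, the long thumbturn slides in until its rose rests on the hub, origin at this point
- plunger (a joint): red spring plunger inside the hub; travel in m, 0 when free, grows as it is pressed down. The long stem meets it with the rose still 8 mm above the hub; it pushes back 3 N at first, 7 N at home (0.008 m), and lifts the thumbturn again if let go
- padlock: brass padlock lying flat, 50 x 45 x 22 mm with a steel shackle; bystander
- carton: small cardboard carton 60 x 80 x 45 mm; bystander
- screwdriver: screwdriver lying on the counter; bystander
Not all that is in view belongs to the job. Leave any green or turquoise look-alike of the short_turn alone. There is more than one size of the lock; the one meant has the size given above.

How it is judged:
By the outcome, as a careful person would: the job done as asked, in the order asked, and still so for the second after the job is handed in, while the arm keeps its last pose, push and grip.
It also fails if it takes over 58 s, if anything falls off the work surface, if the arm or the gripper's body presses on something with over 40 N, if the wrist force passes 120 N, or if a joint passes its speed limit or range.

## Working session

There is one attempt and no reset: what is moved stays moved. The work goes in short steps, Python scripts to look and compute and a shell command to move; the robot and the scene stay as the last step left them, time stands still between calls to the robot, and variables do not carry over. Pictures are saved under pics/ and viewed, at most 10 in all, crops included, and the job is handed in when it is done.

```bash
mkdir -p pics; python3 - <<'E'
from bench import r
import numpy as np,cv2
o=r.get_obs();print({k:np.round(v,3) for k,v in o.items()},r.tcp_to_grasp)
for n in("top","side"):
    p,d=r.snapshot(n);np.savez(f"{n}0.npz",p=p,d=d);cv2.imwrite(f"pics/{n}0.png",p[:,:,::-1]);i=r.camera_info(n);print(n,i)
print(r.camera_info("wrist"))
E
```

```text
{'clock': np.float64(0.0), 'joints': array([ 1.023,  0.592,  0.048,  1.61 , -0.033,  0.943, -0.034]), 'joint_velocities': array([ 0.   , -0.   ,  0.   ,  0.   , -0.001,  0.001,  0.002]), 'tau': array([-1.0000e-03, -5.4870e+01,  1.5460e+00, -1.9812e+01,  9.0000e-03,
        9.0000e-03,  0.0000e+00]), 'eef_pos': array([ 0.318, -0.651,  0.404]), 'orientation': array([-3.059e+00, -7.080e-01,  1.000e-03]), 'wrist_force': array([-0.871, -0.164,  0.681]), 'moment': array([ 0.003, -0.031,  0.031]), 'grip_force': np.float64(0.0), 'width': np.float64(0.086)} 0.1547
top {'mtx': array([[456.89403118,   0.        , 260.46291959],
       [  0.        , 456.89403118, 190.9109903 ],
       [  0.        ,   0.        ,   1.        ]]), 'camera_from_world': array([[ 0.00460056, -0.99989678, -0.01361129, -0.03280811],
       [-0.99711041, -0.00355478, -0.07588275,  0.58668643],
       [ 0.07582653,  0.01392106, -0.99702384,  1.04740552],
       [ 0.        ,  0.        ,  0.        ,  1.        ]])}
side {'mtx': array([[383.22327152,   0.        , 256.19996687],
       [  0.        , 383.22327152, 187.
[... 155 characters left out ...]
0.39050572,  0.35337568, -0.850077  ,  0.31069095],
       [ 0.60817816, -0.5941743 , -0.52638031,  0.50358478],
       [ 0.        ,  0.        ,  0.        ,  1.        ]])}
{'mtx': array([[282.98335442,   0.        , 255.31655492],
       [  0.        , 282.98335442, 189.47347417],
       [  0.        ,   0.        ,   1.        ]]), 'tool_from_camera': array([[ 1.20617995e-05, -9.58944216e-01, -2.83594764e-01,
         7.28089739e-02],
       [ 9.99999997e-01,  3.40384000e-05, -7.25652585e-05,
         8.09795701e-04],
       [ 7.92391470e-05, -2.83594762e-01,  9.58944213e-01,
         2.96540412e-02],
       [ 0.00000000e+00,  0.00000000e+00,  0.00000000e+00,
         1.00000000e+00]])}
```

View pics/top0.png

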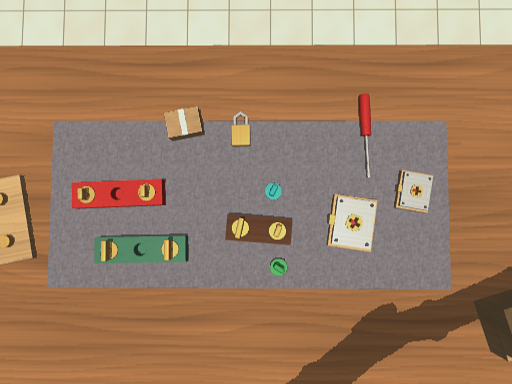

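View pics/side0.png

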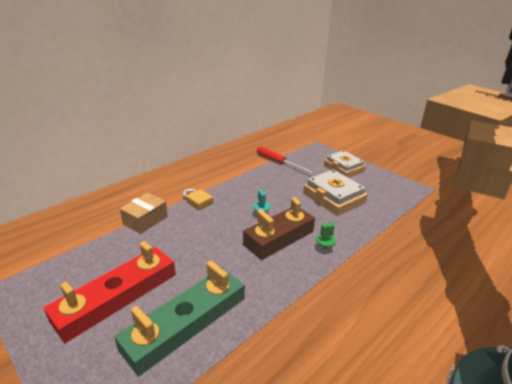

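Top view: red strip with its hole at about (116,193), the green strip below it, the stand with long turn (240,228) and short turn (278,230), the large lock at (354,222) and a smaller look-alike at (416,190). The turquoise and green decoys are at (273,190) and (278,266). The side view agrees.

```bash
cat > h.py <<'E'
from bench import r
import numpy as np,cv2
from scipy.spatial.transform import Rotation as R
def pose():
    o=r.get_obs();T=np.eye(4);T[:3,:3]=R.from_rotvec(o["orientation"]).as_matrix();T[:3,3]=o["eef_pos"];return T
def shot(n):
    T=pose() ;i=r.camera_info(n);p,d=r.snapshot(n)
    W=T@i["tool_from_camera"] if n=="wrist" else np.linalg.inv(i["camera_from_world"])
    return p,d,i["mtx"],W
def rays(uv,K,W):
    uv=np.atleast_2d(uv).astype(float);c=np.c_[uv,np.ones(len(uv))]@np.linalg.inv(K).T
    return c@W[:3,:3].T
def plane(uv,z,K,W):
    q=rays(uv,K,W);return W[:3,3]+q*((z-W[2,3])/q[:,2])[:,None]
def cloud(d,K,W):
    h,w=d.shape;u,v=np.meshgrid(np.arange(w),np.arange(h))
    P=W[:3,3]+rays(np.c_[u.ravel(),v.ravel()],K,W)*d.ravel()[:,None]
    P[d.ravel()==0]=np.nan
    return P.reshape(h,w,3)
def rect(P):
    # centre, sizes, angle (deg) of the long side
    (c,s,a)=cv2.minAreaRect((P[:,:2]*1000).astype(np.float32))
    if s[0]<s[1]: s=s[::-1];a+=90
    return np.round(c,1),np.round(s,1),round((a+90)%180-90,1)
E
python3 - <<'E'
from h import *
for n in("top","side"):
    p,d,K,W=shot(n);C=cloud(d,K,W);hsv=cv2.cvtColor(p,cv2.COLOR_RGB2HSV);H,S,V=cv2.split(hsv);z=C[:,:,2]
    brass=(H>15)&(H<30)&(S>120)&(V>110)
    red=((H<6)|(H>174))&(S>150)&(z>.02)&(z<.045);grn=(H>65)&(H<88)&(S>80)&(z>.02)&(z<.045)
    white=(S<40)&(V>150)&(z>.02)&(z<.07)
    for nm,m in(("brasshi",brass&(z>.072)&(z<.09)),("brass",brass&(z<.072)),("red",red),("green",grn),("white",white)):
        N,L,st,ce=cv2.connectedComponentsWithStats(m.astype(np.uint8))
        for k in range(1,N):
            if st[k,4]>20:
                P=C[L==k];print(n,nm,st[k,4],ce[k].round(),*rect(P),"z",np.nanmedian(P[:,2]).round(4))
E
```

```text
top brasshi 54 [142. 190.] [582.9 232.7] [24.5  9.7] 2.0 z 0.0776
top brasshi 43 [ 80. 193.] [576.6 372.7] [22.6  9.2] -0.1 z 0.077
top brasshi 107 [239. 227.] [501.6  15.9] [43.3 11.5] -11.2 z 0.0815
top brasshi 60 [277. 230.] [495.9 -68.6] [25.8 11.4] -21.2 z 0.081
top brasshi 99 [103. 250.] [449.4 316.1] [41.9 10.9] 1.6 z 0.0774
top brasshi 99 [166. 249.] [452.3 176.4] [41.9  9.8] 1.2 z 0.0777
top brass 52 [187. 121.] [749.4 135.8] [57.  15.7] 11.1 z 0.045
top brass 50 [178. 123.] [743.2 163.2] [57.   8.2] 10.3 z 0.0445
top brass 35 [168. 129.] [732.3 185.1] [44.4  6.9] 15.4 z 0.0451
top brass 389 [240. 135.] [720.   18.7] [47.8 43.2] 0.8 z 0.0217
top brass 128 [148. 192.] [582.2 233.1] [37.4 36.7] 1.2 z 0.0404
top brass 32 [400. 188.] [ 592.3 -351.7] [22.1  7.9] -5.0 z 0.0315
top brass 72 [416. 190.] [ 587.7 -388.5] [26.  23.4] 76.4 z 0.036
top brass 119 [ 89. 195.] [575.1 368.5] [37.2 28.6] -20.2 z 0.0399
top brass 24 [  1. 198.] [566.4 570.8] [21.3  8.1] 7.7 z 0.039
top brass 21 [ 20. 208.] [546.2 538.7] [17.9 14.1] -60.5 z 0.0196
top brass 57 [331. 219.] [ 522.1 -193. ] [23.8 
[... 2155 characters left out ...]
36.6 33.5] 53.0 z 0.0397
side brass 384 [216. 283.] [449.7 183. ] [43.2 26.4] 18.8 z 0.0412
side brass 377 [ 72. 303.] [575.2 374.6] [35.8 35.7] 70.6 z 0.0396
side brass 448 [144. 333.] [447.2 320.2] [39.9 34.7] 55.1 z 0.0396
side red 87 [270. 152.] [ 767.6 -274.3] [97.7 15.6] 3.5 z 0.0227
side red 3112 [108. 291.] [579.6 304.2] [209.2  62.3] -87.4 z 0.0346
side green 123 [261. 205.] [585.5 -56.3] [37.3 31.1] 39.9 z 0.0251
side green 2509 [176. 317.] [449.6 248.8] [207.1  59.2] -89.2 z 0.0349
side white 213 [344. 159.] [ 588.4 -386.2] [82. 62.] -11.1 z 0.033
side white 677 [336. 184.] [ 513.9 -241.9] [110.9  90.4] -7.8 z 0.0436
side white 80 [143. 204.] [746.4 153.1] [58.2 12.2] 9.8 z 0.0448
```

```bash
cat >> h.py <<'E'
def goto(x,y,z,yaw_y):
    "jog values for TCP at x,y,z (m), pointing down, tool y at yaw_y deg (or half a turn off)"
    T=pose();best=None
    for a in(yaw_y,yaw_y+180):
        a=np.radians(a);Y=np.array([np.cos(a),np.sin(a),0]);Z=np.array([0,0,-1.]);M=np.c_[np.cross(Y,Z),Y,Z]
        w=R.from_matrix(T[:3,:3].T@M).as_rotvec()
        if best is None or abs(w[2])<abs(best[2]):best=w
    t=T[:3,:3].T@(np.array([x,y,z])-T[:3,3])
    yaw=np.degrees(np.arctan2(T[1,1],T[0,1]))
    print("t cm",np.round(t*100,2),"w",np.round(best,3),"| now",T[:3,3].round(4),"yaw",yaw.round(1),"q7",r.get_obs()["joints"][6].round(2))
E
python3 -c "
from h import *
goto(.5145,-.242,.33,-111)"
```

```text
t cm [ 35.59 -28.12   7.43] w [-0.001  0.001  0.821] | now [ 0.3184 -0.6511  0.404 ] yaw -63.9 q7 -0.03
```

```bash
python3 -m jog '[{"tx":35.6,"ty":-28.1,"tz":7.4,"wz":0.82,"gripper":0},{"tx":35.6,"ty":-28.1,"tz":7.4,"wz":0.82},{"tx":35.6,"ty":-28.1,"tz":7.4,"wz":0.82},{"tx":35.6,"ty":-28.1,"tz":7.4,"wz":0.82},{"tx":35.6,"ty":-28.1,"tz":7.4,"wz":0.82},{"tx":35.6,"ty":-28.1,"tz":7.4,"wz":0.82},{"tx":35.6,"ty":-28.1,"tz":7.4,"wz":0.82},{"tx":35.6,"ty":-28.1,"tz":7.4,"wz":0.82},{"tx":35.6,"ty":-28.1,"tz":7.4,"wz":0.82},{"tx":35.6,"ty":-28.1,"tz":7.4,"wz":0.82},{"tx":35.6,"ty":-28.1,"tz":7.4,"wz":0.82}]'
cat > look.py <<'E'
import sys
from h import *
p,d,K,W=shot("wrist");n=sys.argv[1]
cv2.imwrite(f"pics/{n}.png",p[:,:,::-1]);np.savez(n+".npz",p=p,d=d,K=K,W=W)
E
python3 look.py lock1; python3 -c "
from h import *
goto(.5145,-.242,.33,-111)"
```

```text
t cm [ 35.59 -28.13   7.44] w [-0.001  0.     0.821] | now [ 0.3184 -0.6511  0.4042] yaw -63.9 q7 -0.03schema error: expected keys tx, ty, tz, wx, wy, wz, gripper
```

View pics/lock1.png

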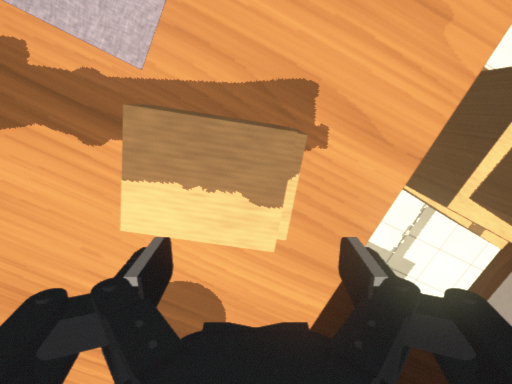

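The move was refused because every row needs all seven keys. The picture shows only the start view: a wooden block at about (210,180) and the fingers at the bottom.

```bash
python3 -m jog '[{"tx":35.6,"ty":-28.1,"tz":7.4,"wx":0,"wy":0,"wz":0.82,"gripper":0},{"tx":35.6,"ty":-28.1,"tz":7.4,"wx":0,"wy":0,"wz":0.82,"gripper":0},{"tx":35.6,"ty":-28.1,"tz":7.4,"wx":0,"wy":0,"wz":0.82,"gripper":0},{"tx":35.6,"ty":-28.1,"tz":7.4,"wx":0,"wy":0,"wz":0.82,"gripper":0},{"tx":35.6,"ty":-28.1,"tz":7.4,"wx":0,"wy":0,"wz":0.82,"gripper":0},{"tx":35.6,"ty":-28.1,"tz":7.4,"wx":0,"wy":0,"wz":0.82,"gripper":0},{"tx":35.6,"ty":-28.1,"tz":7.4,"wx":0,"wy":0,"wz":0.82,"gripper":0},{"tx":35.6,"ty":-28.1,"tz":7.4,"wx":0,"wy":0,"wz":0.82,"gripper":0},{"tx":35.6,"ty":-28.1,"tz":7.4,"wx":0,"wy":0,"wz":0.82,"gripper":0},{"tx":35.6,"ty":-28.1,"tz":7.4,"wx":0,"wy":0,"wz":0.82,"gripper":0},{"tx":35.6,"ty":-28.1,"tz":7.4,"wx":0,"wy":0,"wz":0.82,"gripper":0}]'
python3 look.py lock2; python3 -c "
from h import *
goto(.5145,-.242,.33,-111)"
```

```text
clock: 1.62
eef_pos: [0.5138, -0.245, 0.3311]
orientation: [3.087, -0.577, 0.001]
wrist_force: [0.8, -1.0, -0.3]
width: 0.0855
grip_force: 0.0
t cm [-0.04 -0.27  0.11] w [ 0.001 -0.001 -0.003] | now [ 0.5139 -0.2447  0.3311] yaw -111.1 q7 -1.38
```

View pics/lock2.png

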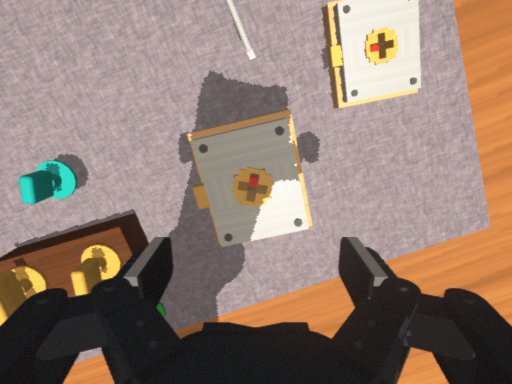

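The hub is at (253,187), in the arm's shadow, with its cross clearly visible. The small lock is at (380,45) and the stand is at lower left.

```bash
cat > hub.py <<'E'
import sys
from h import *
f=np.load(sys.argv[1]+".npz");p,d,K,W=[f[k] for k in"pdKW"]
c=np.array([.5145,-.242]);N=500;s=.05/N   # rectified 50 mm patch at hub face, x right, y up
g=np.stack(np.meshgrid(np.arange(N),np.arange(N)),-1)
X=np.dstack([c[0]+(g[...,0]-N/2)*s,c[1]-(g[...,1]-N/2)*s,np.full((N,N),.048)])
q=(X-W[:3,3])@W[:3,:3];uv=(q/q[...,2:])@K.T
m=cv2.remap(p,uv[...,0].astype(np.float32),uv[...,1].astype(np.float32),cv2.INTER_CUBIC)
cv2.imwrite(f"pics/{sys.argv[1]}_rect.png",m[:,:,::-1])
H,S,V=cv2.split(cv2.cvtColor(m,cv2.COLOR_RGB2HSV))
disc=(S>90).astype(np.uint8)
cs,_=cv2.findContours(disc,cv2.RETR_EXTERNAL,cv2.CHAIN_APPROX_NONE);k=max(cs,key=cv2.contourArea)
e=cv2.fitEllipse(cv2.convexHull(k));w=lambda a:(c+np.array([a[0]-N/2,N/2-a[1]])*s)
print("hub ellipse centre",w(e[0]).round(4),"dia mm",np.array(e[1])*s*1e3)
inside=np.hypot(g[...,0]-e[0][0],g[...,1]-e[0][1])<150
vals=V[inside];t,_=cv2.threshold(vals.reshape(-1,1),0,255,cv2.THRESH_OTSU)
op=inside&((V<t)|((H<8)|(H>172)))
ys,xs=np.nonzero(op);cc=np.array([xs.mean(),ys.mean()])
for it in range(3):
    dx,dy=xs-e[0][0],-(ys-e[0][1]);rr=np.hypot(dx,dy);k=(rr>60)&(rr<150)
    a=np.degrees(np.angle(np.exp(4j*np.arctan2(dy,dx))[k].sum()))/4
print("otsu",t,"open centroid",w(cc).round(4),"area mm2",op.sum()*s*s*1e6,"arm angle mod90",round(a,1))
P=cloud(d,K,W);zz=P[np.hypot(P[...,0]-c[0],P[...,1]-c[1])<.02][:,2];print("z",np.percentile(zz,[10,50,90]).round(4))
E
python3 hub.py lock2
```

```text
hub ellipse centre [ 0.5157 -0.2429] dia mm [40.06471558 41.06513977]
otsu 144.0 open centroid [ 0.5153 -0.2428] area mm2 375.77000000000004 arm angle mod90 -31.4
z [0.0487 0.241  0.2496]
```

View pics/lock2_rect.png

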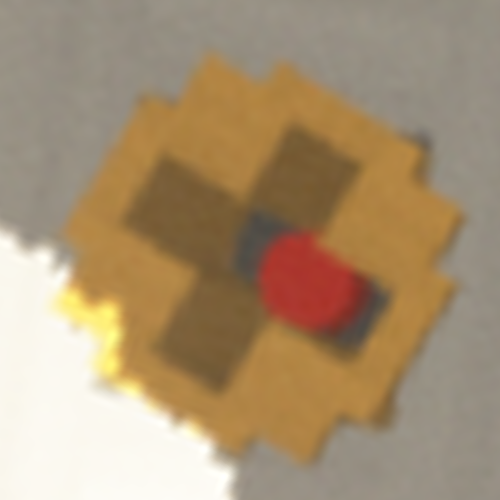

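Hub centre is about (0.5154, -0.2429), with cross arms at -31.4° mod 90. Next I go above the stand.

```bash
python3 -c "
from h import *
goto(.498,-.055,.33,-111)"
```

```text
t cm [ -8.33 -17.12   0.08] w [ 0.001 -0.001 -0.003] | now [ 0.5139 -0.2447  0.3311] yaw -111.1 q7 -1.38
```

```bash
python3 -m jog '[{"tx":-8.3,"ty":-17.1,"tz":0.1,"wx":0,"wy":0,"wz":0,"gripper":100},{"tx":-8.3,"ty":-17.1,"tz":0.1,"wx":0,"wy":0,"wz":0,"gripper":100},{"tx":-8.3,"ty":-17.1,"tz":0.1,"wx":0,"wy":0,"wz":0,"gripper":100},{"tx":-8.3,"ty":-17.1,"tz":0.1,"wx":0,"wy":0,"wz":0,"gripper":100},{"tx":-8.3,"ty":-17.1,"tz":0.1,"wx":0,"wy":0,"wz":0,"gripper":100},{"tx":-8.3,"ty":-17.1,"tz":0.1,"wx":0,"wy":0,"wz":0,"gripper":100}]'
python3 look.py stand1
cat > tops.py <<'E'
import sys
from h import *
f=np.load(sys.argv[1]+".npz");p,d,K,W=[f[k] for k in"pdKW"];zt=float(sys.argv[2])
C=cloud(d,K,W);H,S,V=cv2.split(cv2.cvtColor(p,cv2.COLOR_RGB2HSV));z=C[...,2]
m=(H>15)&(H<32)&(S>100)&(V>60)&(abs(z-zt)<.006)
N,L,st,ce=cv2.connectedComponentsWithStats(m.astype(np.uint8))
for k in range(1,N):
    if st[k,4]>60:
        v,u=np.nonzero(L==k);P=plane(np.c_[u,v],zt,K,W)
        print(st[k,4],ce[k].round(),"depth",*rect(C[L==k]),"plane",*rect(P),"z",np.median(z[L==k]).round(4))
E
python3 tops.py stand1 .082; python3 -c "
from h import *
goto(.4953,-.0675,.07+.1547,-111)"
```

```text
clock: 2.42
eef_pos: [0.4985, -0.0554, 0.3299]
orientation: [3.087, -0.576, 0.002]
wrist_force: [0.4, 0.0, -0.9]
width: 0.052
grip_force: 0.0
446 [271. 195.] depth [497.2 -68.9] [24.9 11.4] -20.2 plane [497.6 -68.8] [25.6 11.4] -19.9 z 0.0827
692 [174. 219.] depth [505.2  14.9] [41.2 12.2] -11.5 plane [505.5  13.7] [42.8 13.6] -11.6 z 0.0826
248 [ 37. 312.] depth [467.2 175.8] [20.1 12.6] -1.9 plane [469.1 170.9] [20.  14.6] 5.8 z 0.0787
t cm [ 0.13  1.24 10.52] w [ 0.001 -0.001 -0.003] | now [ 0.4985 -0.0554  0.3299] yaw -111.2 q7 -1.7
```

```bash
python3 -c "
from h import *
goto(.4972,-.0687,.07+.1547,-110.5)"
```

```text
t cm [ 0.35  1.28 10.52] w [ 0.001 -0.001 -0.011] | now [ 0.4985 -0.0554  0.3299] yaw -111.2 q7 -1.7
```

```bash
python3 -m jog '[{"tx":0.35,"ty":1.28,"tz":4,"wx":0,"wy":0,"wz":-0.01,"gripper":100},{"tx":0.35,"ty":1.28,"tz":7,"wx":0,"wy":0,"wz":-0.01,"gripper":100},{"tx":0.35,"ty":1.28,"tz":9.5,"wx":0,"wy":0,"wz":-0.01,"gripper":100},{"tx":0.35,"ty":1.28,"tz":10.5,"wx":0,"wy":0,"wz":-0.01,"gripper":100},{"tx":0.35,"ty":1.28,"tz":10.5,"wx":0,"wy":0,"wz":-0.01,"gripper":100},{"tx":0.35,"ty":1.28,"tz":10.5,"wx":0,"wy":0,"wz":-0.01,"gripper":255},{"tx":0.35,"ty":1.28,"tz":10.5,"wx":0,"wy":0,"wz":-0.01,"gripper":255},{"tx":0.35,"ty":1.28,"tz":10.5,"wx":0,"wy":0,"wz":-0.01,"gripper":255},{"tx":0.35,"ty":1.28,"tz":10.5,"wx":0,"wy":0,"wz":-0.01,"gripper":255},{"tx":0.35,"ty":1.28,"tz":10.5,"wx":0,"wy":0,"wz":-0.01,"gripper":255}]' 50
python3 -c "
from h import *
goto(.4972,-.0687,.07+.1547,-110.5)"
```

```text
clock: 3.72
eef_pos: [0.4974, -0.0665, 0.2256]
orientation: [-3.092, 0.555, -0.002]
wrist_force: [-1.0, -1.1, 6.2]
width: 0.0111
grip_force: 49.5
t cm [0.06 0.21 0.09] w [-0.    -0.002  0.002] | now [ 0.4974 -0.0665  0.2256] yaw -110.4 q7 -1.6
```

```bash
python3 -m jog '[{"tx":0.35,"ty":0.2,"tz":-3,"wx":0,"wy":0,"wz":0,"gripper":255},{"tx":0.1,"ty":0,"tz":-7,"wx":0,"wy":0,"wz":0,"gripper":255},{"tx":0,"ty":0,"tz":-10.5,"wx":0,"wy":0,"wz":0,"gripper":255},{"tx":0,"ty":0,"tz":-10.5,"wx":0,"wy":0,"wz":0,"gripper":255}]'
python3 -c "
from h import *
goto(.5797,.3035,.33,-88)"
```

```text
clock: 4.22
eef_pos: [0.4978, -0.0662, 0.332]
orientation: [-3.091, 0.554, -0.009]
wrist_force: [0.5, -0.8, -0.9]
width: 0.0113
grip_force: 48.9
t cm [ -5.16 -37.51   0.25] w [-0.001 -0.006 -0.39 ] | now [ 0.4978 -0.0662  0.332 ] yaw -110.3 q7 -1.66
```

```bash
python3 -m jog '[{"tx":-5.2,"ty":-37.5,"tz":0.2,"wx":0,"wy":0,"wz":-0.39,"gripper":255},{"tx":-5.2,"ty":-37.5,"tz":0.2,"wx":0,"wy":0,"wz":-0.39,"gripper":255},{"tx":-5.2,"ty":-37.5,"tz":0.2,"wx":0,"wy":0,"wz":-0.39,"gripper":255},{"tx":-5.2,"ty":-37.5,"tz":0.2,"wx":0,"wy":0,"wz":-0.39,"gripper":255},{"tx":-5.2,"ty":-37.5,"tz":0.2,"wx":0,"wy":0,"wz":-0.39,"gripper":255},{"tx":-5.2,"ty":-37.5,"tz":0.2,"wx":0,"wy":0,"wz":-0.39,"gripper":255},{"tx":-5.2,"ty":-37.5,"tz":0.2,"wx":0,"wy":0,"wz":-0.39,"gripper":255},{"tx":-5.2,"ty":-37.5,"tz":0.2,"wx":0,"wy":0,"wz":-0.39,"gripper":255},{"tx":-5.2,"ty":-37.5,"tz":0.2,"wx":0,"wy":0,"wz":-0.39,"gripper":255},{"tx":-5.2,"ty":-37.5,"tz":0.2,"wx":0,"wy":0,"wz":-0.39,"gripper":255}]'
python3 look.py hole1; python3 tops.py hole1 .078; python3 -c "
from h import *
goto(.5797,.3035,.33,-88)"
```

```text
clock: 5.48
eef_pos: [0.5789, 0.3013, 0.3275]
orientation: [3.14, 0.05, -0.001]
wrist_force: [-0.4, 0.2, -1.6]
width: 0.0111
grip_force: 49.1
415 [337. 193.] depth [585.3 233.7] [25.3 11.8] 1.9 plane [586.1 234.3] [26.4 12.2] 1.1 z 0.0787
436 [167. 195.] depth [579.2 372.8] [25.5 11.7] 2.3 plane [580.1 372.2] [26.6 12.9] 3.2 z 0.0788
63 [239. 314.] depth [464.1 312.6] [19.7  2.8] 0.9 plane [465.8 312.6] [23.4  2.8] 1.0 z 0.0782
t cm [ 0.09 -0.18 -0.23] w [ 0.001  0.    -0.002] | now [0.5789 0.3017 0.3277] yaw -88.1 q7 -1.95
```

View pics/hole1.png

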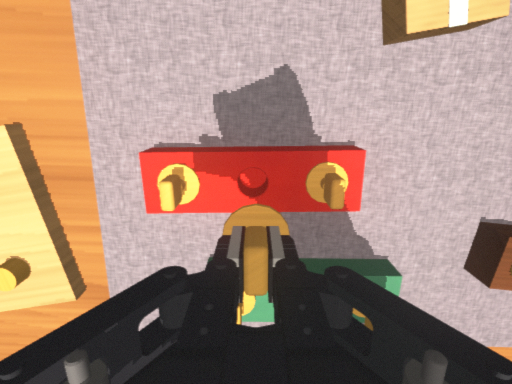

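The held turn's rose is at (257,235), upright in the pads. The red strip hole is at (253,181), between samples at (178,186) and (327,183). I'll measure both in the wrist frame.

```bash
cat > held.py <<'E'
import sys
from h import *
from scipy.optimize import least_squares
f=np.load(sys.argv[1]+".npz");p,d,K,W=[f[k] for k in"pdKW"];zr=float(sys.argv[2]);u0,u1,v0,v1=map(int,sys.argv[3:7])
T=r.camera_info("wrist")["tool_from_camera"]
H,S,V=cv2.split(cv2.cvtColor(p,cv2.COLOR_RGB2HSV))
m=((H>12)&(H<32)&(S>100)&(V>60));m[:v0]=0;m[v1:]=0;m[:,:u0]=0;m[:,u1:]=0
pts=np.array([(u,np.nonzero(m[:,u])[0][0]-.5) for u in range(u0,u1) if m[:,u].any()])
C=cloud(d,K,T);print("rose z in tool",np.percentile(C[m][:,2],[5,50,95]).round(4))
P=plane(pts,zr,K,T)[:,:2]
s=least_squares(lambda a:np.hypot(*(P-a[:2]).T)-.020,[0,0],loss="soft_l1",f_scale=.0005)
print("held rose centre in tool mm",(s.x*1e3).round(2),"rms mm",(np.sqrt((s.fun**2).mean())*1e3).round(2))
E
python3 held.py hole1 .1816 215 297 200 245
python3 - <<'E'
from h import *
f=np.load("hole1.npz");p,d,K,W=[f[k] for k in"pdKW"]
H,S,V=cv2.split(cv2.cvtColor(p,cv2.COLOR_RGB2HSV));C=cloud(d,K,W)
m=((H<8)|(H>172))&(S>120)&(abs(C[...,2]-.036)<.005)&(V>110)
v,u=np.nonzero(m);print("red",rect(plane(np.c_[u,v],.036,K,W)),np.median(C[m][:,2]))
dk=np.zeros_like(V);dk[160:205,225:282]=255;dk[V>170]=0
cs,_=cv2.findContours(dk,cv2.RETR_EXTERNAL,cv2.CHAIN_APPROX_NONE);k=max(cs,key=cv2.contourArea)[:,0]
P=plane(k,.036,K,W)[:,:2];c,rad=cv2.minEnclosingCircle((P*1e3).astype(np.float32));print("hole",c,rad,k.min(0),k.max(0))
print(V[181,225:285:2])
E
```

```text
rose z in tool [nan nan nan]
held rose centre in tool mm [-0.52  0.64] rms mm 0.23
red (array([581.9, 303.4]), array([210.9,  61.3]), -87.6) 0.03720835854008059
hole (581.7529296875, 303.2620544433594) 15.130288124084473 [237 177] [268 196]
[255 255 255 255 255 255 186 135 172 221 255 255 216 192 191 190 190 190
 192 187 139 134 189 190 188 190 191 191 189 191]
```

```bash
python3 -c "
from h import *
goto(.5823,.3039,.25,-88)"
```

```text
t cm [ 0.35 -0.22  7.77] w [ 0.001  0.    -0.002] | now [0.5789 0.3017 0.3277] yaw -88.1 q7 -1.95
```

```bash
python3 -m jog '[{"tx":0.35,"ty":-0.2,"tz":3,"wx":0,"wy":0,"wz":0,"gripper":255},{"tx":0.35,"ty":-0.2,"tz":6,"wx":0,"wy":0,"wz":0,"gripper":255},{"tx":0.35,"ty":-0.2,"tz":7.7,"wx":0,"wy":0,"wz":0,"gripper":255},{"tx":0.35,"ty":-0.2,"tz":7.7,"wx":0,"wy":0,"wz":0,"gripper":255},{"tx":0.35,"ty":-0.2,"tz":7.7,"wx":0,"wy":0,"wz":0,"gripper":255},{"tx":0.35,"ty":-0.2,"tz":7.7,"wx":0,"wy":0,"wz":0,"gripper":255}]'
python3 -c "
from h import *
goto(.5823,.3039,.2216,-88)"
```

```text
clock: 6.28
eef_pos: [0.5827, 0.3057, 0.252]
orientation: [-3.14, -0.054, -0.003]
wrist_force: [0.1, 0.4, -0.7]
width: 0.0112
grip_force: 49.1
t cm [-0.05  0.18  3.04] w [-0.001 -0.002 -0.   ] | now [0.5827 0.3057 0.252 ] yaw -88.0 q7 -1.93
```

```bash
python3 -m jog '[{"tx":-0.05,"ty":0.18,"tz":0,"wx":0,"wy":0,"wz":0,"gripper":255},{"tx":-0.05,"ty":0.18,"tz":0.6,"wx":0,"wy":0,"wz":0,"gripper":255},{"tx":-0.05,"ty":0.18,"tz":1.2,"wx":0,"wy":0,"wz":0,"gripper":255},{"tx":-0.05,"ty":0.18,"tz":1.8,"wx":0,"wy":0,"wz":0,"gripper":255},{"tx":-0.05,"ty":0.18,"tz":2.4,"wx":0,"wy":0,"wz":0,"gripper":255},{"tx":-0.05,"ty":0.18,"tz":2.8,"wx":0,"wy":0,"wz":0,"gripper":255},{"tx":-0.05,"ty":0.18,"tz":2.9,"wx":0,"wy":0,"wz":0,"gripper":255},{"tx":-0.05,"ty":0.18,"tz":2.9,"wx":0,"wy":0,"wz":0,"gripper":255}]'
python3 -c "
from h import *
goto(.5823,.3039,.2216,-88)"
```

```text
clock: 7.28
eef_pos: [0.5818, 0.3037, 0.2218]
orientation: [-3.141, -0.055, -0.001]
wrist_force: [-0.1, 0.3, -0.5]
width: 0.0113
grip_force: 49.1
t cm [ 0.05 -0.02  0.02] w [-0. -0. -0.] | now [0.5818 0.3037 0.2218] yaw -88.0 q7 -1.93
```

```bash
python3 -m jog '[{"tx":0,"ty":0,"tz":0.1,"wx":0,"wy":0,"wz":0,"gripper":255},{"tx":0,"ty":0,"tz":0.1,"wx":0,"wy":0,"wz":0,"gripper":255}]'
python3 -m jog '[{"tx":0,"ty":0,"tz":0,"wx":0,"wy":0,"wz":0,"gripper":110},{"tx":0,"ty":0,"tz":0,"wx":0,"wy":0,"wz":0,"gripper":110},{"tx":0,"ty":0,"tz":0,"wx":0,"wy":0,"wz":0,"gripper":110},{"tx":0,"ty":0,"tz":-3,"wx":0,"wy":0,"wz":0,"gripper":110},{"tx":0,"ty":0,"tz":-7,"wx":0,"wy":0,"wz":0,"gripper":110},{"tx":0,"ty":0,"tz":-11,"wx":0,"wy":0,"wz":0,"gripper":110},{"tx":0,"ty":0,"tz":-11,"wx":0,"wy":0,"wz":0,"gripper":110}]'
python3 look.py hole2; python3 tops.py hole2 .078; python3 -c "
from h import *
goto(.5045,.016,.33,-101.5)"
```

```text
clock: 7.52
eef_pos: [0.5819, 0.3037, 0.2217]
orientation: [-3.141, -0.055, -0.001]
wrist_force: [-1.2, 0.2, 4.6]
width: 0.0117
grip_force: 49.9
clock: 8.4
eef_pos: [0.5831, 0.3041, 0.3343]
orientation: [-3.138, -0.054, -0.01]
wrist_force: [0.3, -0.1, -1.0]
width: 0.0488
grip_force: 0.0
404 [338. 197.] depth [585.5 234.2] [24.7 12.1] -1.3 plane [586.1 234.8] [25.8 12.8] 0.2 z 0.0788
410 [175. 199.] depth [579.1 373.1] [25.5 12.1] 2.9 plane [579.8 372.4] [26.7 12.5] 3.9 z 0.0787
392 [257. 198.] depth [582.8 303.1] [23.4 12. ] 1.9 plane [583.2 303.2] [24.8 11.9] 2.1 z 0.0788
248 [239. 313.] depth [464.6 316.7] [20.7 10.7] 1.4 plane [466.8 316.7] [23.9 10.6] 1.4 z 0.0787
t cm [-8.77 28.5   0.15] w [-0.002 -0.003  0.236] | now [0.5822 0.3039 0.3322] yaw -88.0 q7 -1.95
```

View pics/hole2.png

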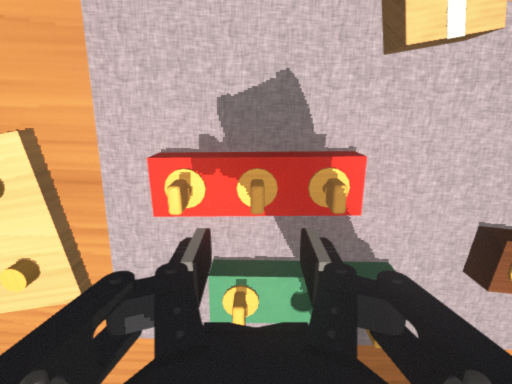

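The short turn stands at (257,198) in the red strip, flush with its neighbours: all three tops are at 0.0788 and it is upright. On to the long turn.

```bash
python3 -m jog '[{"tx":-8.8,"ty":28.5,"tz":0.15,"wx":0,"wy":0,"wz":0.236,"gripper":100},{"tx":-8.8,"ty":28.5,"tz":0.15,"wx":0,"wy":0,"wz":0.236,"gripper":100},{"tx":-8.8,"ty":28.5,"tz":0.15,"wx":0,"wy":0,"wz":0.236,"gripper":100},{"tx":-8.8,"ty":28.5,"tz":0.15,"wx":0,"wy":0,"wz":0.236,"gripper":100},{"tx":-8.8,"ty":28.5,"tz":0.15,"wx":0,"wy":0,"wz":0.236,"gripper":100},{"tx":-8.8,"ty":28.5,"tz":0.15,"wx":0,"wy":0,"wz":0.236,"gripper":100},{"tx":-8.8,"ty":28.5,"tz":0.15,"wx":0,"wy":0,"wz":0.236,"gripper":100},{"tx":-8.8,"ty":28.5,"tz":0.15,"wx":0,"wy":0,"wz":0.236,"gripper":100}]'
python3 look.py long1; python3 tops.py long1 .082; python3 -c "
from h import *
goto(.5025,.016,.225,-101.5)"
```

```text
clock: 9.45
eef_pos: [0.504, 0.0174, 0.3287]
orientation: [-3.126, 0.311, 0.001]
wrist_force: [0.5, -0.5, 0.8]
width: 0.052
grip_force: 0.0
794 [257. 199.] depth [503.3  15.8] [45. 12.] -11.7 plane [503.8  15.7] [46.  11.9] -11.7 z 0.0828
296 [ 89. 271.] depth [466.  176.4] [23.3 12.8] -1.3 plane [467.9 172.3] [23.7 13.4] 0.8 z 0.0788
t cm [-0.12  0.17 10.38] w [-0.     0.     0.003] | now [0.5041 0.0174 0.3288] yaw -101.4 q7 -1.71
```

```bash
python3 -m jog '[{"tx":0.0,"ty":0.17,"tz":4,"wx":0,"wy":0,"wz":0,"gripper":100},{"tx":0.0,"ty":0.17,"tz":7,"wx":0,"wy":0,"wz":0,"gripper":100},{"tx":0.0,"ty":0.17,"tz":9.5,"wx":0,"wy":0,"wz":0,"gripper":100},{"tx":0.0,"ty":0.17,"tz":10.4,"wx":0,"wy":0,"wz":0,"gripper":100},{"tx":0.0,"ty":0.17,"tz":10.4,"wx":0,"wy":0,"wz":0,"gripper":100},{"tx":0.0,"ty":0.17,"tz":10.4,"wx":0,"wy":0,"wz":0,"gripper":255},{"tx":0.0,"ty":0.17,"tz":10.4,"wx":0,"wy":0,"wz":0,"gripper":255},{"tx":0.0,"ty":0.17,"tz":10.4,"wx":0,"wy":0,"wz":0,"gripper":255},{"tx":0.0,"ty":0.17,"tz":10.4,"wx":0,"wy":0,"wz":0,"gripper":255},{"tx":0.0,"ty":0.17,"tz":10.4,"wx":0,"wy":0,"wz":0,"gripper":255}]' 80
python3 -c "
from h import *
goto(.5036,.0157,.07+.1547,-101.7)"
python3 -m jog '[{"tx":0,"ty":0,"tz":-3,"wx":0,"wy":0,"wz":0,"gripper":255},{"tx":0,"ty":0,"tz":-7,"wx":0,"wy":0,"wz":0,"gripper":255},{"tx":0,"ty":0,"tz":-10.5,"wx":0,"wy":0,"wz":0,"gripper":255},{"tx":0,"ty":0,"tz":-10.5,"wx":0,"wy":0,"wz":0,"gripper":255}]'
python3 look.py long2
python3 held.py long2 .1816 215 297 200 250; python3 -c "
from h import *
goto(.5154,-.2429,.33,-121.4)"
```

```text
clock: 10.75
eef_pos: [0.5038, 0.0142, 0.2262]
orientation: [-3.125, 0.315, -0.003]
wrist_force: [-1.2, 0.7, 5.7]
width: 0.0108
grip_force: 78.5
t cm [-0.05 -0.15  0.15] w [-0.001 -0.002  0.003] | now [0.5038 0.0142 0.2262] yaw -101.5 q7 -1.64
clock: 11.25
eef_pos: [0.5041, 0.014, 0.3326]
orientation: [-3.124, 0.315, -0.009]
wrist_force: [0.6, -0.3, -1.4]
width: 0.0107
grip_force: 78.1
rose z in tool [nan nan nan]
held rose centre in tool mm [-0.49  0.21] rms mm 0.78
t cm [ 6.31 24.95  0.1 ] w [-0.001 -0.002  0.347] | now [0.5034 0.0141 0.3311] yaw -101.5 q7 -1.7
```

```bash
python3 -m jog '[{"tx":6.3,"ty":25,"tz":0.1,"wx":0,"wy":0,"wz":0.347,"gripper":255},{"tx":6.3,"ty":25,"tz":0.1,"wx":0,"wy":0,"wz":0.347,"gripper":255},{"tx":6.3,"ty":25,"tz":0.1,"wx":0,"wy":0,"wz":0.347,"gripper":255},{"tx":6.3,"ty":25,"tz":0.1,"wx":0,"wy":0,"wz":0.347,"gripper":255},{"tx":6.3,"ty":25,"tz":0.1,"wx":0,"wy":0,"wz":0.347,"gripper":255},{"tx":6.3,"ty":25,"tz":0.1,"wx":0,"wy":0,"wz":0.347,"gripper":255},{"tx":6.3,"ty":25,"tz":0.1,"wx":0,"wy":0,"wz":0.347,"gripper":255},{"tx":6.3,"ty":25,"tz":0.1,"wx":0,"wy":0,"wz":0.347,"gripper":255},{"tx":6.3,"ty":25,"tz":0.1,"wx":0,"wy":0,"wz":0.347,"gripper":255}]'
python3 look.py lock3; python3 held.py lock3 .1822 215 297 205 250; python3 hub.py lock3;python3 -c "
from h import *
goto(.5154,-.2429,.33,-121.4)"
```

```text
clock: 12.42
eef_pos: [0.5154, -0.2421, 0.3292]
orientation: [-3.025, 0.847, 0.0]
wrist_force: [0.1, 0.8, -1.0]
width: 0.0106
grip_force: 78.4
rose z in tool [nan nan nan]
held rose centre in tool mm [-1.19 -0.6 ] rms mm 1.87
hub ellipse centre [ 0.5106 -0.2389] dia mm [39.87012634 57.54094238]
otsu 157.0 open centroid [ 0.5128 -0.2404] area mm2 381.45000000000005 arm angle mod90 18.6
z [0.0496 0.1944 0.2459]
t cm [ 0.03  0.04 -0.08] w [-0.     0.     0.002] | now [ 0.5154 -0.2425  0.3292] yaw -121.3 q7 -1.5
```

View pics/lock3.png

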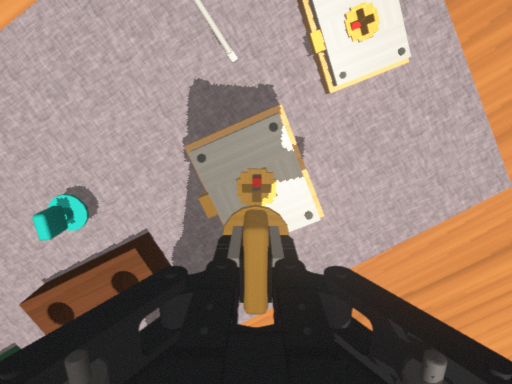

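View pics/lock3_rect.png

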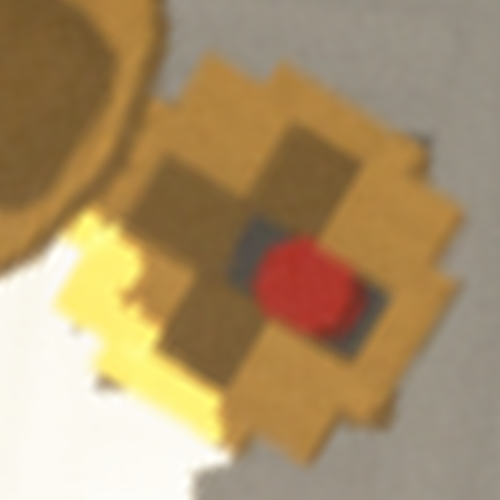

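The cross again sits at about (258,259) in the rectified view, so the arms and centre are confirmed, and the rose is seen at (256,235). I'll refine the held rose centre using only its side arcs.

```bash
python3 - <<'E'
from h import *
from scipy.optimize import least_squares
T=r.camera_info("wrist")["tool_from_camera"]
for n in("long2","lock3"):
    f=np.load(n+".npz");p,K=f["p"],f["K"]
    H,S,V=cv2.split(cv2.cvtColor(p,cv2.COLOR_RGB2HSV));m=(H>12)&(H<32)&(S>120)&(V>90)
    pts=[]
    for v in range(216,238):
        u=np.nonzero(m[v,205:305])[0]+205
        pts+=[(u[0]-.5,v),(u[-1]+.5,v)]
    pts=np.array(pts);print(n,[tuple(x) for x in pts[::1][:44:6]],[tuple(x) for x in pts[1::6]])
    P=plane(pts,.1822,K,T)[:,:2]
    s=least_squares(lambda a:np.hypot(*(P-a[:2]).T)-.020,[0,0],loss="soft_l1",f_scale=.0003)
    print((s.x*1e3).round(2),(np.median(abs(s.fun))*1e3).round(2))
f=np.load("lock3.npz");W=f["W"];o=pose();c=np.linalg.inv(W@np.linalg.inv(T))@[.5153,-.2429,.048,1];print("hub in tool",(c*1e3).round(2))
E
```

```text
long2 [(np.float64(228.5), np.float64(216.0)), (np.float64(226.5), np.float64(219.0)), (np.float64(226.5), np.float64(222.0)), (np.float64(224.5), np.float64(225.0)), (np.float64(223.5), np.float64(228.0)), (np.float64(223.5), np.float64(231.0)), (np.float64(222.5), np.float64(234.0)), (np.float64(242.5), np.float64(237.0))] [(np.float64(280.5), np.float64(216.0)), (np.float64(282.5), np.float64(219.0)), (np.float64(284.5), np.float64(222.0)), (np.float64(286.5), np.float64(225.0)), (np.float64(287.5), np.float64(228.0)), (np.float64(287.5), np.float64(231.0)), (np.float64(288.5), np.float64(234.0)), (np.float64(268.5), np.float64(237.0))]
[-2.08 -0.18] 0.28
lock3 [(np.float64(207.5), np.float64(216.0)), (np.float64(228.5), np.float64(219.0)), (np.float64(226.5), np.float64(222.0)), (np.float64(223.5), np.float64(225.0)), (np.float64(223.5), np.float64(228.0)), (np.float64(222.5), np.float64(231.0)), (np.float64(222.5), np.float64(234.0)), (np.float64(242.5), np.float64(237.0))] [(np.float64(279.5), np.float64(216.0)), (np.float64(281.5), np.float64(219.0)), (np.float64(284.5), np.float64(222.0)), (np.float64(285.5), np.float64(225.0)), (np.float64(286.5), np.float64(228.0)), (np.float64(287.5), np.float64(231.0)), (np.float64(287.5), np.float64(234.0)), (np.float64(268.5), np.float64(237.0))]
[-2.53 -0.41] 0.29
hub in tool [4.1000e-01 8.1000e-01 2.8116e+02 1.0000e+03]
```

```bash
python3 - <<'E'
from h import *
from scipy.optimize import least_squares
T=r.camera_info("wrist")["tool_from_camera"]
for n in("hole1","long2","lock3"):
    f=np.load(n+".npz");p,K=f["p"],f["K"]
    H,S,V=cv2.split(cv2.cvtColor(p,cv2.COLOR_RGB2HSV));m=(H>12)&(H<32)&(S>120)&(V>90)
    pts=[]
    for v in range(218,235):
        u=np.nonzero(m[v,215:300])[0]+215
        pts+=[(u[0]-.5,v),(u[-1]+.5,v)]
    if n!="lock3":
        for u in range(240,273,2): pts.append((u,np.nonzero(m[195:,u])[0][0]+194.5))
    else:
        pts.append((256,205.5))
    pts=np.array(pts)
    for z in(.1822,.1862):
        P=plane(pts,z,K,T)[:,:2]
        s=least_squares(lambda a:np.hypot(*(P-a[:2]).T)-a[2],[0,0,.02],loss="soft_l1",f_scale=.0003)
        print(n,z,(s.x*1e3).round(2),(np.median(abs(s.fun))*1e3).round(2),"edge x",P[np.argmin(pts[:,1])].round(4))
E
```

```text
hole1 0.1822 [-0.04 -0.03 19.52] 0.14 edge x [ 0.0197 -0.001 ]
hole1 0.1862 [-1.950e+00 -2.000e-02  2.003e+01] 0.15 edge x [ 0.0183 -0.001 ]
long2 0.1822 [ 0.05 -0.17 19.18] 0.17 edge x [0.0197 0.0002]
long2 0.1862 [-1.86 -0.16 19.68] 0.17 edge x [0.0183 0.0002]
lock3 0.1822 [-1.   -0.39 19.31] 0.13 edge x [0.0185 0.0002]
lock3 0.1862 [-2.95 -0.39 19.82] 0.13 edge x [0.017  0.0002]
```

```bash
python3 - <<'E'
from h import *
i=r.camera_info("wrist");print(i["mtx"].round(2),i["tool_from_camera"].round(5));print(np.load("lock3.npz")["K"].round(2))
T=i["tool_from_camera"];K=i["mtx"]
for z in(.182,.281):print(plane([[256,205.5],[255.3,189.5]],z,K,T).round(5))
E
```

```text
[[282.98   0.   255.32]
 [  0.   282.98 189.47]
 [  0.     0.     1.  ]] [[ 1.0000e-05 -9.5904e-01 -2.8328e-01  7.3070e-02]
 [ 1.0000e+00 -1.8000e-04  6.6000e-04 -3.3000e-04]
 [-6.9000e-04 -2.8328e-01  9.5904e-01  2.9660e-02]
 [ 0.0000e+00  0.0000e+00  0.0000e+00  1.0000e+00]]
[[282.98   0.   255.32]
 [  0.   282.98 189.47]
 [  0.     0.     1.  ]]
[[ 1.854e-02  1.700e-04  1.820e-01]
 [ 2.806e-02 -2.300e-04  1.820e-01]]
[[-1.691e-02  4.900e-04  2.810e-01]
 [-1.190e-03 -1.700e-04  2.810e-01]]
```

```bash
python3 - <<'E'
from h import *
for k in range(4):print(r.camera_info("wrist")["tool_from_camera"][:,3].round(5), r.camera_info("top")["camera_from_world"][:3,3].round(5))
p,d,K,W=shot("wrist");print(r.camera_info("wrist")["tool_from_camera"][:,3].round(5))
E
python3 - <<'E'
from h import *
print(r.camera_info("wrist")["tool_from_camera"].round(5))
E
```

```text
[ 7.307e-02 -3.300e-04  2.966e-02  1.000e+00] [-0.03281  0.58669  1.04741]
[ 7.307e-02 -3.300e-04  2.966e-02  1.000e+00] [-0.03281  0.58669  1.04741]
[ 7.307e-02 -3.300e-04  2.966e-02  1.000e+00] [-0.03281  0.58669  1.04741]
[ 7.307e-02 -3.300e-04  2.966e-02  1.000e+00] [-0.03281  0.58669  1.04741]
[ 7.307e-02 -3.300e-04  2.966e-02  1.000e+00]
[[ 1.0000e-05 -9.5904e-01 -2.8328e-01  7.3070e-02]
 [ 1.0000e+00 -1.8000e-04  6.6000e-04 -3.3000e-04]
 [-6.9000e-04 -2.8328e-01  9.5904e-01  2.9660e-02]
 [ 0.0000e+00  0.0000e+00  0.0000e+00  1.0000e+00]]
```

```bash
python3 -m jog '[{"tx":0.14,"ty":0.1,"tz":3,"wx":0,"wy":0,"wz":0,"gripper":255},{"tx":0.14,"ty":0.1,"tz":5.4,"wx":0,"wy":0,"wz":0,"gripper":255},{"tx":0.14,"ty":0.1,"tz":6.2,"wx":0,"wy":0,"wz":0,"gripper":255},{"tx":0.14,"ty":0.1,"tz":6.2,"wx":0,"wy":0,"wz":0,"gripper":255},{"tx":0.14,"ty":0.1,"tz":6.2,"wx":0,"wy":0,"wz":0,"gripper":255}]'
python3 - <<'E'
from h import *
goto(.5153,-.2429,.256,-121.4)
p,d,K,W=shot("side");q=np.linalg.inv(W)@[.5153,-.2429,.06,1];u,v=(K@(q[:3]/q[2]))[:2].astype(int);print(u,v)
c=p[v-45:v+45,u-60:u+60];cv2.imwrite("pics/side_hub.png",cv2.resize(c,None,fx=6,fy=6,interpolation=cv2.INTER_CUBIC)[:,:,::-1])
E
```

```text
clock: 13.15
eef_pos: [0.5162, -0.2453, 0.2681]
orientation: [3.024, -0.85, 0.003]
wrist_force: [0.5, 0.2, -0.9]
width: 0.0105
grip_force: 78.4
t cm [-0.21 -0.15  1.21] w [-0.    -0.002 -0.   ] | now [ 0.5162 -0.2453  0.2681] yaw -121.4 q7 -1.46
336 176
```

View pics/side_hub.png

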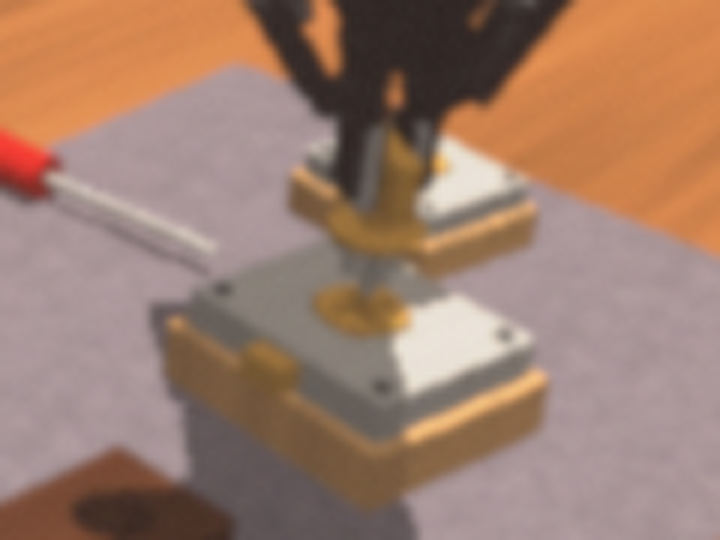

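The side crop shows the stem pilot just over the hub disc at crop (365,300). I correct the tracking error and descend gently.

```bash
python3 -m jog '[{"tx":-0.1,"ty":-0.12,"tz":0,"wx":0,"wy":0,"wz":0,"gripper":255},{"tx":-0.1,"ty":-0.12,"tz":0.5,"wx":0,"wy":0,"wz":0,"gripper":255},{"tx":-0.1,"ty":-0.12,"tz":1.0,"wx":0,"wy":0,"wz":0,"gripper":255},{"tx":-0.1,"ty":-0.12,"tz":1.4,"wx":0,"wy":0,"wz":0,"gripper":255},{"tx":-0.1,"ty":-0.12,"tz":1.8,"wx":0,"wy":0,"wz":0,"gripper":255},{"tx":-0.1,"ty":-0.12,"tz":2.0,"wx":0,"wy":0,"wz":0,"gripper":255},{"tx":-0.1,"ty":-0.12,"tz":2.0,"wx":0,"wy":0,"wz":0,"gripper":255}]'
python3 -c "
from h import *
goto(.5153,-.2429,.2342,-121.4);o=r.get_obs();print(o['wrist_force'].round(1),o['moment'].round(2))"
```

```text
clock: 14.08
eef_pos: [0.5156, -0.2435, 0.247]
orientation: [3.024, -0.85, -0.0]
wrist_force: [0.1, 0.2, -0.8]
width: 0.0105
grip_force: 78.4
t cm [-0.06 -0.04  1.28] w [ 0.  0. -0.] | now [ 0.5156 -0.2435  0.247 ] yaw -121.4 q7 -1.45
[ 0.1  0.2 -0.8] [ 0.02 -0.03 -0.05]
```

Meshed: the rose is already below the spline landing height and there is no contact force. Sliding home.

```bash
python3 -m jog '[{"tx":0,"ty":0,"tz":0.3,"wx":0,"wy":0,"wz":0,"gripper":255},{"tx":0,"ty":0,"tz":0.6,"wx":0,"wy":0,"wz":0,"gripper":255},{"tx":0,"ty":0,"tz":0.9,"wx":0,"wy":0,"wz":0,"gripper":255},{"tx":0,"ty":0,"tz":1.15,"wx":0,"wy":0,"wz":0,"gripper":255},{"tx":0,"ty":0,"tz":1.3,"wx":0,"wy":0,"wz":0,"gripper":255},{"tx":0,"ty":0,"tz":1.3,"wx":0,"wy":0,"wz":0,"gripper":255}]'
python3 -c "
from h import *
goto(.5153,-.2429,.2342,-121.4);o=r.get_obs();print(o['wrist_force'].round(1),o['moment'].round(2))"
```

```text
clock: 14.82
eef_pos: [0.5157, -0.2435, 0.2344]
orientation: [-3.024, 0.85, -0.0]
wrist_force: [-0.9, 0.6, 5.0]
width: 0.0106
grip_force: 79.2
t cm [-0.07 -0.04  0.02] w [-0. -0. -0.] | now [ 0.5157 -0.2435  0.2344] yaw -121.4 q7 -1.44
[-0.9  0.6  5. ] [ 0.12  0.23 -0.04]
```

```bash
for i in 1 2; do python3 -m jog '[{"tx":0,"ty":0,"tz":0.1,"wx":0,"wy":0,"wz":0,"gripper":255},{"tx":0,"ty":0,"tz":0.1,"wx":0,"wy":0,"wz":0,"gripper":255},{"tx":0,"ty":0,"tz":0.1,"wx":0,"wy":0,"wz":0,"gripper":255}]' | grep -E "eef|wrist"; done
```

```text
eef_pos: [0.5156, -0.2436, 0.2342]
wrist_force: [-1.8, 1.0, 10.4]
eef_pos: [0.5156, -0.2437, 0.2341]
wrist_force: [-3.1, 3.0, 18.2]
```

```bash
python3 - <<'E'
from h import *
p,d,K,W=shot("side");C=cloud(d,K,W);H,S,V=cv2.split(cv2.cvtColor(p,cv2.COLOR_RGB2HSV))
b=(H>12)&(H<32)&(S>100)
m=b&(np.hypot(C[...,0]-.5153,C[...,1]+.2429)<.026);z=C[...,2][m];print("n",m.sum(),np.histogram(z,np.arange(.036,.1,.004)))
for nm,c in(("short",(.582,.3033)),("sample",(.585,.234))):
    m=b&(np.hypot(C[...,0]-c[0],C[...,1]-c[1])<.026);print(nm,np.percentile(C[...,2][m],[5,50,98]).round(4))
o=r.get_obs();print(o["wrist_force"].round(1),o["eef_pos"].round(4),o["width"],o["clock"])
E
```

```text
n 190 (array([ 0,  1, 13, 75,  8,  3,  1,  8,  9, 16,  7, 10, 17, 20,  1]), array([0.036, 0.04 , 0.044, 0.048, 0.052, 0.056, 0.06 , 0.064, 0.068,
       0.072, 0.076, 0.08 , 0.084, 0.088, 0.092, 0.096]))
short [0.0377 0.0402 0.0775]
sample [0.0379 0.0402 0.0775]
[-2.9  2.8 18.2] [ 0.5156 -0.2437  0.2341] 0.010613532248905693 15.625
```

The rose is flush (rose top about 0.05, grip top about 0.09), the short turn matches its neighbours, and the push is held at 18 N. Handing in.

```bash
python3 -c "
from bench import r
print(r.close_job())"
```

```text
the job is handed in; nothing more can be done
None
```

The job is handed in: the short thumbturn stands flat in the red strip's hole, and the long one is meshed with the hub, flush on it and still held down with about 18 N (clock 15.6 s of 58 s).

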